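# Re-index the corner gauge by its ring pin

### The job

The angle gauge on the binding bench must be set to the hole beside the yellow marker. Hook a fingertip under the red pull ring and lift the spring pin clear, swing the blue arm one hole across to the yellow marker without carrying it past towards the hole beyond, then let the pin drop fully home and take the finger away. Leave the glue tub, the book and the craft knife where they are.

Things in the scene. Friction and masses are not known exactly. Their poses are not given: they have to be found in the camera images.
- gauge: Fixed angle gauge: plywood board 355 x 320 mm, 12 mm thick, green mat on its half to the robot's left. Origin: on the arm's vertical pivot axis, at bench height. x points from the index plate to the pivot and on, roughly to the robot's left; z up. The board spans x -225 to +130 mm, y +-160 mm.
- middle_hole (a point): Mouth of the middle hole, where the pin starts. The aluminium index plate is an arc round the pivot, top 26 mm above the bench, with five holes 12 mm wide, 170 mm from the pivot, 20 degrees (59 mm) apart; the other four lie two on either side of this one.
- swing_arm (a joint): Angle of the blue arm (34 mm wide, top 40 mm above the bench; an aluminium fence beyond the pivot turns with it) about the pivot, rad, positive anticlockwise from above. Holes at -0.698, -0.349, 0 (the start), 0.349, 0.698; 0.006 rad of play when pinned. With the pin lifted it turns easily and stays where left.
- index_pin (a joint): Height of the spring index pin above home, m; it slides straight up. 0 = fully home in a hole. Its round nose clears the index plate from 0.013; stop at 0.028. The spring pulls it down with about 5 N at home and 9 N at the stop. Let down within about 3 mm of a hole's middle, it finds its own way in.
- pull_ring: Red ring rigidly on top of the pin: 50 mm inside, bar 6 mm thick. Origin: centre of the opening, 102 mm above the bench (pin home), 156 mm from the pivot axis. x points along the arm to the pivot, z up; it turns with the arm. Its top leans 30 degrees to the pivot, so its opening faces away from the pivot and upwards: normal (-0.87, 0, 0.5). Fingers tilted about 45 degrees pass through it.
- ring_top (a point): Underside of the ring's top bar, at its middle, where a finger lifts it: 25 mm from the ring's centre, up along its leaning plane. The pin enters the arm in a dark bush, 26 mm across, top 60 mm above the bench, under the ring's lowest point.
- yellow_marker: Yellow disc, 22 mm across, 8 mm thick, fixed to the board 208 mm from the pivot, in line with the pivot and the hole wanted: the next hole on one side or the other of the start. Origin: centre of its underside, 12 mm above the bench.
- black_marker: A black disc of the same size in line with the next hole on the other side: not wanted. Origin: centre of its underside.
- glue_tub: Open white tub, 96 mm across, 100 mm tall, loose on the bench beyond the gauge's pivot end. Origin: centre of its underside.
- book: Green bound book, 110 x 150 x 24 mm, lying loose off the gauge's index plate end. Origin: centre of its underside; its long side is along y.
- craft_knife: Yellow closed craft knife, 26 x 150 x 14 mm, lying loose off the gauge's index plate end, nearer the robot than the book. Origin: centre of its underside; length along y.

How it is judged:
On the way, in this order (a step that is already met when the one before it is completed fails the run):
1. the pin is lifted clear of the middle hole by the fingers in the ring, the arm still there (value of joint index_pin above 0.01 m and contact force between the fingers and pull_ring above 1 N and value of joint swing_arm between -0.12 and 0.12 rad), for 0.1 s.
2. the arm is at the hole in line with the yellow marker and the pin fully home in it (value of joint index_pin below 0.003 m and y of yellow_marker in the frame of pull_ring between -0.008 and 0.008 m), for 0.2 s.
At the end, for the whole second after the job is handed in: The arm stands still in line with the yellow marker (within 8 mm at the marker) with the pin fully home in that hole (within 3 mm), and the tub, the book and the knife within 20 mm of where they were (all of step 2 and velocity of joint swing_arm between -0.05 and 0.05 rad/s and distance of each of glue_tub, book, craft_knife from where it was at the start of the episode below 0.02 m); the robot touches nothing.
It fails at once if the arm is swung more than halfway past the next hole towards the one beyond (value of joint swing_arm above 0.53 rad or value of joint swing_arm below -0.53 rad).
It fails at once if the glue tub, the book or the knife is shifted or lifted by more than 20 mm (distance of any of glue_tub, book, craft_knife from where it was at the start of the episode above 0.02 m).
It also fails if it takes over 48 s, if anything falls off the work surface, if the arm or the gripper's body presses on something with over 40 N, if the wrist force passes 120 N, or if a joint passes its speed limit or range.

### The arm

A 6-joint arm with a two-finger parallel gripper is mounted at the origin on the work surface. World frame = base frame: x ahead of the robot, y to its left, z up, the work surface at z = 0. Lengths are in m, angles in rad, forces in N, time in s.
With the tool pointing down it reaches from about 0.325 to 0.9 m from the base axis. Payload 6.1 kg.
Tool frame: the origin (TCP) lies midway between the tips of the shut fingers; the grasp point (between the pads) lies 19 mm behind it; x points along the fingers, y is the direction in which the jaws open and shut, and the axes are right-handed (so a half turn about x gives the same grasp; the last joint's range is limited). The gripper opens to 85 mm and grips with 20 to 120 N. Pads are 22 mm wide; open, the fingers measure 114 mm over their backs; the gripper's body (76 mm by 85 mm) begins 54 mm behind the grasp point. The pads swing forward as they close: fully open they stand 13 mm farther back than shut.
Start: joints at [-1.362, 0.22, 1.526, -0, 1.395, -0.126], TCP at [0.205, -0.59, 0.231] pointing down, gripper open.
Joint ranges: [-2.98, 2.98], [-0.91, 2.08], [0.09, 2.57], [-1.24, 4.39], [0.2, 2.65], [-2.68, 2.68]. Speed limits (rad/s): [2.57, 2.57, 3.01, 3.14, 3.14, 3.14].

### API

Orientations are given as [roll, pitch, yaw] about the fixed x, y, z axes, in that order (R = Rz(yaw) Ry(pitch) Rx(roll)).
In Python, from plant import movep, move_l, set_joints, gripper_to, hold, inverse_kinematics, observe, get_image, get_calibration, Unreachable, job_done gives the robot as it stands. Calls block until the motion is done:
- movep(position, orientation): joint-space move of the TCP to a pose.
- move_l(position, feed=0.15, rotation=None, max_force=None): straight line of the TCP; rotation=None keeps the orientation; feed is the mean speed in m/s. With max_force (N) it stops when the force on the tool has changed by that much, and returns True; else False.
- set_joints(angles): joint-space move.
- gripper_to(opening, f_grip=None): finger opening in m; f_grip is the grip in N (None keeps the last); returns when the fingers have stopped.
- hold(seconds).
- inverse_kinematics(position, orientation): joint angles nearest the present ones, or None.
- observe(): the state.
- get_image(name): name is "scene" or "top" or "wrist"; returns (picture, depth): 420x560x3 uint8, red, green, blue; 420x560 float32, m along the optical axis (not along the pixel's ray), 0 where there is no reading.
- get_calibration(name): a dict with "intrinsics" (3x3 intrinsics, pixels), "world_from_camera" (4x4, takes a point from camera to world coordinates). Camera axes: x right, y down, z forward; pixel columns grow to the right and rows downward; lengths in m; the calibration is good to about 2 mm. A picture is of the moment at which its call begins: read the wrist's pose just before it. get_calibration takes no time and is no camera call; for the wrist camera it gives the pose at the moment of the call.
A pose or a line that the arm cannot do raises Unreachable and nothing moves.
- job_done(): hands the job in, once; it reports no verdict.
The state is a dict: "time_s": time; "q": joint angles; "joint_velocities": joint speeds; "joint_torque": joint torques, N m; "eef_pos": TCP position; "tcp_rot": TCP orientation; "ft_force": force on the tool from outside, world axes, zero at the start; "torque": the same for the moment, N m; "opening": finger opening in m.
Only numpy, scipy, OpenCV 4.12 (cv2) and the standard library are available. Lean on these libraries where they do the work, as an engineer would, in place of code of your own. Each camera call takes 0.05 s, during which the arm holds its last target. There are 200 camera calls.

## Working session

There is one attempt and no reset: what is moved stays moved. The work goes in short steps, each a Python script; the robot and the scene stay as the last script left them, time stands still between calls to the robot, and variables do not carry over. Pictures are saved under pics/ and viewed, on a budget of 10 in all, crops included, one or two more only if the job needs it, and the job is handed in when it is done.

```bash
mkdir -p pics; ls; python3 - <<'E'
from plant import *
import cv2, numpy as np
for n in ("scene","top"):
    im,d=get_image(n); cv2.imwrite(f"pics/{n}0.png",im[:,:,::-1]); np.savez(f"pics/{n}0.npz",im=im,d=d,**get_calibration(n))
    c=get_calibration(n); print(n,np.round(c["world_from_camera"],3).tolist(),np.round(c["intrinsics"],1).tolist())
print(observe())
E
```

```text
pics
scene [[0.622, 0.569, -0.538, 1.006], [0.783, -0.46, 0.419, -0.196], [-0.009, -0.681, -0.732, 0.658], [0.0, 0.0, 0.0, 1.0]] [[396.9, 0.0, 277.2], [0.0, 396.9, 213.2], [0.0, 0.0, 1.0]]
top [[-0.0, -0.996, 0.091, 0.533], [-1.0, 0.001, 0.009, 0.097], [-0.01, -0.091, -0.996, 0.815], [0.0, 0.0, 0.0, 1.0]] [[386.1, 0.0, 278.3], [0.0, 386.1, 212.6], [0.0, 0.0, 1.0]]
{'time_s': 0.1, 'q': array([-1.36208304e+00,  2.21137050e-01,  1.52749761e+00,  2.25581589e-05,
        1.39468081e+00, -1.26119277e-01]), 'joint_velocities': array([ 0.00134533, -0.0025894 , -0.00399193, -0.00086719,  0.00036709,
        0.00079944]), 'joint_torque': array([ 1.09236367e-03, -4.98247325e+01, -3.90546155e+01, -9.38763742e-05,
        5.71444849e-03,  3.47837727e-05]), 'eef_pos': array([ 0.20526206, -0.58976527,  0.23031447]), 'tcp_rot': array([-1.70980211,  1.56907336,  1.76661913]), 'ft_force': array([ 0.95056479,  0.36430529, -0.00801045]), 'torque': array([-0.04189259, -0.03382673,  0.00057263]), 'opening': 0.08562228604503153}
```

View pics/top0.png

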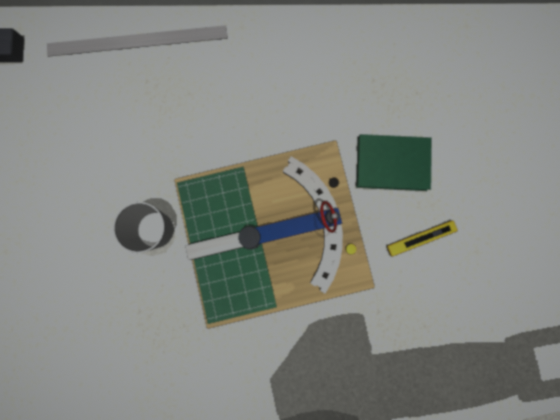

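View pics/scene0.png

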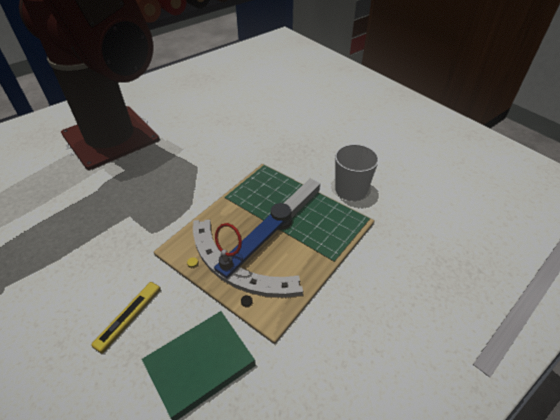

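The top view shows the yellow marker at (351,249), the black at (334,182), the pivot at (250,237) and the ring around (328,216). The scene view agrees. The yellow hole is on the robot's side, so the arm swings clockwise seen from above (-0.349).

```bash
cat > h.py <<'E'
import numpy as np, cv2
def load(n):
    z=np.load(f"pics/{n}.npz"); return z["im"],z["d"],z["intrinsics"],z["world_from_camera"]
def plane(uv,K,T,z):
    r=T[:3,:3]@np.linalg.inv(K)@np.array([uv[0],uv[1],1]); return T[:3,3]+r*(z-T[2,3])/r[2]
def cloud(mask,d,K,T):
    v,u=np.nonzero(mask&(d>0)); Z=d[v,u]
    return (T[:3,:3]@(np.linalg.inv(K)@np.vstack([u,v,np.ones_like(u)])*Z)+T[:3,3:]).T
E
python3 - <<'E'
from h import *
for n,roi in (("top0",(340,365,238,260)),("scene0",(180,205,252,275))):
    im,d,K,T=load(n); hsv=cv2.cvtColor(im,cv2.COLOR_RGB2HSV); h,s,v=cv2.split(hsv)
    def roi_m(m,r):
        o=np.zeros_like(m);o[r[2]:r[3],r[0]:r[1]]=m[r[2]:r[3],r[0]:r[1]];return o
    y=roi_m((h>24)&(h<34)&(s>170)&(v>100),roi)
    br={"top0":(325,343,173,192),"scene0":(238,256,292,310)}[n]
    b=roi_m(v<50,br)
    P=[]
    for m in (y,b):
        vv,uu=np.nonzero(m); P.append(plane((uu.mean(),vv.mean()),K,T,.018)); print(n,m.sum(),P[-1].round(4))
    Y,B=P; ch=B-Y; L=np.linalg.norm(ch[:2]); mid=(Y+B)/2
    ax=np.array([-ch[1],ch[0]])/L   # candidate
    if ax[1]<0: ax=-ax
    piv=mid[:2]+ax*.208*np.cos(np.radians(20)); print("chord",L,"exp",.1423,"piv",piv,"axis dir deg",np.degrees(np.arctan2(ax[1],ax[0])))
    print("ring pred", piv-ax*.156)
    r=((h<6)|(h>174))&(s>120)&(v>60); r=roi_m(r,{"top0":(310,350,190,240),"scene0":(205,250,215,265)}[n])
    c=cloud(r,d,K,T); c=c[c[:,2]>.05]; print("ring",len(c),c.mean(0),c.min(0),c.max(0))
    # blue arm
    bl=(h>105)&(h<130)&(s>120)&(v>40); bl=roi_m(bl,{"top0":(255,345,205,250),"scene0":(215,300,200,280)}[n])
    c=cloud(bl,d,K,T); c=c[abs(c[:,2]-.04)<.008]; w,V=np.linalg.eigh(np.cov(c[:,:2].T)); print("arm",c.mean(0),np.degrees(np.arctan2(*V[::-1,1])), (c.mean(0)[:2]-piv)@np.array([-ax[1],ax[0]]))
    t=cloud(np.ones_like(y,bool),d,K,T); t=t[(t[:,2]>.07)&(t[:,2]<.105)&(t[:,1]>piv[1]+.1)&(t[:,0]>.3)]; print("tub",t.mean(0),t.min(0),t.max(0))
E
```

```text
top0 1 [ 0.5373 -0.0488  0.018 ]
top0 49 [ 0.6701 -0.0101  0.018 ]
chord 0.13827705944629382 exp 0.1423 piv [0.54899295 0.15821522] axis dir deg 106.2601247695791
ring pred [0.59267274 0.00845516]
ring 116 [0.59225957 0.01434108 0.10932667] [ 0.56401235 -0.00580868  0.05834051] [0.61795355 0.02887175 0.13093532]
arm [0.5747289  0.08112483 0.03999657] 103.20529837733267 -0.0031213165382446965
tub [0.57403148 0.37483278 0.08955494] [0.52601665 0.31640266 0.07000115] [0.6192582  0.4124445  0.10401566]
scene0 0 [nan nan nan]
scene0 90 [ 0.6719 -0.0098  0.018 ]
chord nan exp 0.1423 piv [nan nan] axis dir deg nan
ring pred [nan nan]
ring 181 [0.59359128 0.01234753 0.10428062] [ 0.56455407 -0.00459677  0.07899157] [0.62157786 0.02883231 0.12930639]
arm [0.57868038 0.07730873 0.0386885 ] 105.16824169311626 nan<stdin>:11: RuntimeWarning: Mean of empty slice.
  ret = ret.dtype.type(ret / rcount)
<stdin>:22: RuntimeWarning: Mean of empty slice.
  ret = um.true_divide(
Traceback (most recent call last):
ValueError: zero-size array to reduction operation minimum which has no identity
```

```bash
cat > est.py <<'E'
from h import *
for n,roi,br,rr in (("top0",(340,365,238,260),(325,343,173,192),(310,350,190,240)),("scene0",(182,205,255,272),(238,256,292,310),(205,250,215,265))):
    im,d,K,T=load(n); h,s,v=cv2.split(cv2.cvtColor(im,cv2.COLOR_RGB2HSV))
    def rm(m,r):
        o=np.zeros_like(m);o[r[2]:r[3],r[0]:r[1]]=m[r[2]:r[3],r[0]:r[1]];return o
    P=[]
    for m in (rm((h>24)&(h<34)&(s>190),roi),rm((v<50),br)):
        if n=="top0" and not P: m=rm((h>25)&(h<36)&(s>140),roi)
        vv,uu=np.nonzero(m); print(m.sum(),uu.min(),uu.max(),vv.min(),vv.max())
        P.append(plane(((uu.min()+uu.max())/2,(vv.min()+vv.max())/2),K,T,.017)[:2])
    Y,B=P; L=np.linalg.norm(B-Y); ax=np.array([-(B-Y)[1],(B-Y)[0]])/L
    if ax[1]<0: ax=-ax
    piv=(Y+B)/2+ax*.208*np.cos(np.radians(20))
    print(n,Y,B,"chord",L,"piv",piv,"deg",np.degrees(np.arctan2(ax[1],ax[0])),"ring pred",piv-ax*.156)
    c=cloud(rm(((h<6)|(h>174))&(s>120)&(v>60),rr),d,K,T); c=c[c[:,2]>.07]
    w,V=np.linalg.eigh(np.cov(c.T)); N=V[:,0]; print("ring normal",N,"az",np.degrees(np.arctan2(N[1],N[0])),"mid",(c.min(0)+c.max(0))/2)
    if n=="top0":
        # pivot knob: dark disc
        m=rm(v<60,(235,265,222,252)); (cx,cy),R=cv2.minEnclosingCircle(np.argwhere(m)[:,::-1].astype(np.float32)); print("knob",cx,cy,R,d[int(cy),int(cx)],cloud(m,d,K,T).mean(0))
E
python3 est.py
python3 - <<'E'
import numpy as np
from scipy.spatial.transform import Rotation as Ro
from plant import *
piv=np.array([.550,.161]); 
for a0 in (104,84):
  a=np.radians(a0); ax=np.array([np.cos(a),np.sin(a)]); rc=np.r_[piv-ax*.156,.102]
  for tilt in (35,45,55):
    t=np.radians(tilt); X=np.r_[ax*np.cos(t),-np.sin(t)]
    for nm,Y in (("h",np.r_[-ax[1],ax[0],0]),("-h",np.r_[ax[1],-ax[0],0]),("v",np.r_[ax*np.sin(t),np.cos(t)]),("-v",-np.r_[ax*np.sin(t),np.cos(t)])):
        R=np.column_stack([X,Y,np.cross(X,Y)]); e=Ro.from_matrix(R).as_euler("xyz")
        for back in (-.015,.08):
            q=inverse_kinematics(rc-back*X,e); print(a0,tilt,nm,back,None if q is None else np.round(q,2))
E
```

```text
83 346 355 244 253
49 330 337 179 186
top0 [ 0.53223985 -0.04374777] [ 0.66938095 -0.01071805] chord 0.14106255464763556 piv [0.55504447 0.16278959] deg 103.54149129991318 ring pred [0.59157179 0.0111263 ]
ring normal [-0.20591649  0.8464887  -0.49097381] az 103.6721914681394 mid [0.59098295 0.01153153 0.10523984]
knob 250.10377502441406 236.2547149658203 12.357980728149414 0.7630198 [0.5610532  0.16244588 0.0439541 ]
104 35 h -0.015 [-0.47  0.69  1.46  0.67  1.71  2.26]
104 35 h 0.08 [-0.55  0.71  1.31  0.64  1.85  2.29]
104 35 -h -0.015 [-0.47  0.69  1.46  0.67  1.71 -0.88]
104 35 -h 0.08 [-0.55  0.71  1.31  0.64  1.85 -0.85]
104 35 v -0.015 [-0.47  0.69  1.46  0.67  1.71 -2.45]
104 35 v 0.08 [-0.55  0.71  1.31  0.64  1.85 -2.43]
104 35 -v -0.015 [-0.47  0.69  1.46  0.67  1.71  0.69]
104 35 -v 0.08 [-0.55  0.71  1.31  0.64  1.85  0.72]
104 45 h -0.015 [-0.43  0.59  1.52  0.58  1.59  2.3 ]
104 45 h 0.08 [-0.51  0.58  1.39  0.55  1.74  2.32]
104 45 -h -0.015 [-0.43  0.59  1.52  0.58  1.59 -0.84]
104 45 -h 0.08 [-0.51  0.58  1.39  0.55  1.74 -0.82]
104 45 v -0.015 [-0.43  0.59  1.52  
[... 1510 characters left out ...]
8 [-0.57  0.19  1.81  0.54  1.46  2.53]
84 55 -h -0.015 [-0.47  0.27  1.88  0.59  1.29 -0.63]
84 55 -h 0.08 [-0.57  0.19  1.81  0.54  1.46 -0.61]
84 55 v -0.015 [-0.47  0.27  1.88  0.59  1.29 -2.2 ]
84 55 v 0.08 [-0.57  0.19  1.81  0.54  1.46 -2.18]
84 55 -v -0.015 [-0.47  0.27  1.88  0.59  1.29  0.95]
84 55 -v 0.08 [-0.57  0.19  1.81  0.54  1.46  0.96]Traceback (most recent call last):
  File "est.py", line 9, in <module>
    vv,uu=np.nonzero(m); print(m.sum(),uu.min(),uu.max(),vv.min(),vv.max())
                                       ~~~~~~^^
    return umr_minimum(a, axis, None, out, keepdims, initial, where)
ValueError: zero-size array to reduction operation minimum which has no identity
```

The top-view geometry agrees with itself: chord 141 mm against 142 expected, and the predicted ring position is within 1 mm of the measured one. Next I move to the tilted pre-approach pose and look from near.

```bash
cat > rob.py <<'E'
from plant import *
from h import *
from scipy.spatial.transform import Rotation as Ro
piv=np.array([.555,.1628]); A0=np.radians(103.6)
def pose(th=0,r=.156,z=.102,along=0,tilt=45,lat=0):
    """TCP pose: point at radius r, arm angle th, height z, then 'along' m further along the fingers."""
    a=A0+th; t=np.radians(tilt); ax=np.array([np.cos(a),np.sin(a)]); n=np.array([-ax[1],ax[0]])
    X=np.r_[ax*np.cos(t),-np.sin(t)]; Y=-np.r_[n,0]
    return np.r_[piv-ax*r+n*lat,z]+along*X, Ro.from_matrix(np.column_stack([X,Y,np.cross(X,Y)])).as_euler("xyz")
def snap(n,name):
    c=get_calibration(n); im,d=get_image(n); cv2.imwrite(f"pics/{name}.png",im[:,:,::-1]); np.savez(f"pics/{name}.npz",im=im,d=d,**c)
E
python3 - <<'E'
from rob import *
gripper_to(0)
movep(*pose(along=-.10)); hold(.3)
snap("wrist","w1"); snap("scene","s1"); o=observe(); print(o["time_s"],o["eef_pos"],pose(along=-.1)[0],o["ft_force"],o["opening"])
E
```

```text
3.625 [ 0.60830265 -0.0577317   0.17277466] [ 0.60830923 -0.05755394  0.17271068] [-0.07631613 -0.26744889  0.67259182] -9.941890862844747e-07
```

View pics/w1.png

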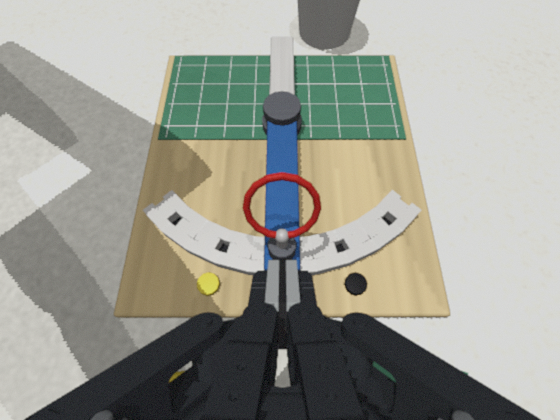

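The wrist view is symmetric. The ring is centred at about (282,205), the shut fingers sit just below it at column ~282, yellow is at (208,283), black at (356,284), and the pivot knob is at (282,106).

```bash
python3 - <<'E'
from rob import *
im,d,K,T=load("w1"); h,s,v=cv2.split(cv2.cvtColor(im,cv2.COLOR_RGB2HSV))
def ell(m,r):
    o=np.zeros(m.shape,np.uint8); o[r[2]:r[3],r[0]:r[1]]=m[r[2]:r[3],r[0]:r[1]]; vv,uu=np.nonzero(o); return o>0,((uu.min()+uu.max())/2,(vv.min()+vv.max())/2)
_,y=ell((h>22)&(h<36)&(s>190),(194,223,268,298)); _,b=ell(v<45,(340,371,270,297))
Y=plane(y,K,T,.017)[:2];B=plane(b,K,T,.017)[:2]; L=np.linalg.norm(B-Y); ax=np.array([(B-Y)[1],-(B-Y)[0]])/L; ax*=np.sign(ax[1])
p=(Y+B)/2+ax*.208*np.cos(np.radians(20)); print(y,b,Y,B,L,p,np.degrees(np.arctan2(ax[1],ax[0])))
m,c=ell(((h<6)|(h>174))&(s>120)&(v>60),(235,330,165,245)); print("ring px",c)
C=cloud(m,d,K,T); w,V=np.linalg.eigh(np.cov(C.T)); N=V[:,0]; mid=C.mean(0)
C=C[abs((C-mid)@N)<.008]
from scipy.optimize import least_squares
a=A0; nrm=np.r_[np.cos(a)*.87,np.sin(a)*.87,-.5]; nrm/=np.linalg.norm(nrm); u=np.r_[-np.sin(a),np.cos(a),0]; w_=np.cross(nrm,u)
f=least_squares(lambda q: np.hypot((C-mid)@u-q[0],(C-mid)@w_-q[1])-.028,[0,0],loss="soft_l1",f_scale=.002).x
rc=mid+((C-mid)@nrm).mean()*nrm+f[0]*u+f[1]*w_; print("normal",N,"ring centre",rc,"model",pose()[0])
ax0=np.array([np.cos(a),np.sin(a)]); rel=rc[:2]-piv; print("r",-rel@ax0,"lat",rel@np.array([-ax0[1],ax0[0]]))
E
```

```text
Traceback (most recent call last):
ValueError: zero-size array to reduction operation minimum which has no identity
```

```bash
cat > wm.py <<'E'
from rob import *
from scipy.optimize import least_squares
im,d,K,T=load("w1"); h,s,v=cv2.split(cv2.cvtColor(im,cv2.COLOR_RGB2HSV)); print(h[283,208],s[283,208],v[283,208],v[284,356])
def ell(m,r):
    o=np.zeros(m.shape,np.uint8); o[r[2]:r[3],r[0]:r[1]]=m[r[2]:r[3],r[0]:r[1]]; vv,uu=np.nonzero(o); return o>0,((uu.min()+uu.max())/2,(vv.min()+vv.max())/2)
_,y=ell((h>24)&(h<36)&(s>160),(194,223,268,298)); _,b=ell(v<60,(340,371,270,297))
Y=plane(y,K,T,.017)[:2];B=plane(b,K,T,.017)[:2]; L=np.linalg.norm(B-Y); ax=np.array([(B-Y)[1],-(B-Y)[0]])/L; ax*=np.sign(ax[1])
p=(Y+B)/2+ax*.208*np.cos(np.radians(20)); print(y,b,Y,B,L,p,np.degrees(np.arctan2(ax[1],ax[0])))
m,c=ell(((h<6)|(h>174))&(s>120)&(v>60),(235,330,165,245)); print("ring px",c)
C=cloud(m,d,K,T); w,V=np.linalg.eigh(np.cov(C.T)); N=V[:,0]; mid=C.mean(0)
a=A0; nrm=np.r_[np.cos(a)*.87,np.sin(a)*.87,-.5]; nrm/=np.linalg.norm(nrm); u=np.r_[-np.sin(a),np.cos(a),0]; w_=np.cross(nrm,u)
C=C[abs((C-mid)@nrm)<.008]; mid=C.mean(0)
f=least_squares(lambda q: np.hypot((C-mid)@u-q[0],(C-mid)@w_-q[1])-.028,[0,0],loss="soft_l1",f_scale=.002).x
rc=mid+f[0]*u+f[1]*w_; print("normal",N,"ring centre",rc,"model",pose()[0])
ax0=np.array([np.cos(a),np.sin(a)]); rel=rc[:2]-piv; print("r",-rel@ax0,"lat",rel@np.array([-ax0[1],ax0[0]]))
E
python3 wm.py
```

```text
29 147 213 43
(np.float64(208.0), np.float64(287.0)) (np.float64(355.5), np.float64(283.5)) [ 0.53246564 -0.04630553] [ 0.66991401 -0.00981126] 0.1422107144921656 [0.55103166 0.16085225] 104.86966657098222
ring px (np.float64(281.5), np.float64(205.0))
normal [-0.20256659  0.8428528  -0.49856387] ring centre [0.59156712 0.01077682 0.10571823] model [0.59168217 0.01117408 0.102     ]
r 0.15635907691042483 lat 0.00020523614418045238
```

```bash
python3 - <<'E'
from rob import *
P,_=pose(along=.016)
print("hit",move_l(P,feed=.05,max_force=10)); hold(.2); o=observe(); print(o["eef_pos"],P,o["ft_force"])
print("hit",move_l(P+[0,0,.03],feed=.015,max_force=3)); hold(.1); o=observe(); print(o["eef_pos"]-P,o["ft_force"],o["time_s"])
snap("wrist","w2"); snap("scene","s2")
E
```

```text
hit False
[0.58908367 0.02210042 0.09075126] [0.58902184 0.02217057 0.09068629] [-0.59273769 -0.14945098  0.08047584]
hit True
[-5.90604005e-04 -4.35882529e-05  1.83954370e-02] [ 0.25820075 -0.45256652 -0.47189425] 7.65
```

View pics/s2.png

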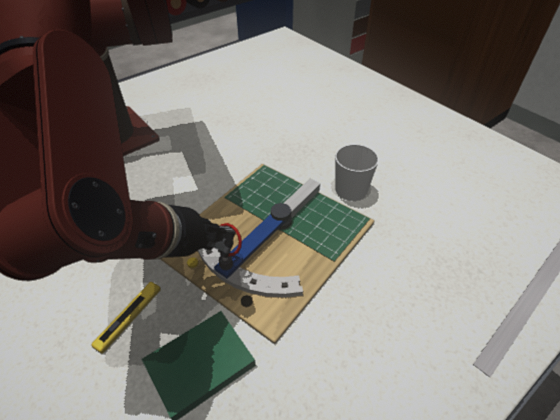

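Contact came after 18 mm of rise. By the geometry only ~6 mm of fingertip is then past the ring plane, so I insert deeper before lifting.

```bash
python3 - <<'E'
from rob import *
P=pose(along=.032)[0]+[0,0,.014]
print("hit",move_l(P,feed=.04,max_force=10)); hold(.1); o=observe(); print(o["eef_pos"]-P,o["ft_force"])
print("hit",move_l(P+[0,0,.03],feed=.015,max_force=3)); hold(.2); o=observe(); print(o["eef_pos"]-P,o["ft_force"],o["time_s"])
z0=o["eef_pos"][2]
for dz in (.005,.010,.015,.019):
    P[2]=z0+dz; move_l(P,feed=.02); hold(.15); o=observe(); print(dz,o["eef_pos"]-P,o["ft_force"])
print(o["time_s"],z0); snap("wrist","w3"); snap("scene","s3")
E
```

```text
hit False
[ 0.00020836 -0.0001265   0.00019744] [-0.20111468 -1.36791672 -0.07246729]
hit True
[-0.00087314  0.00013914  0.00403248] [ 1.02949571  0.39401119 -0.78992685] 9.4083
0.005 [-0.00020911 -0.00013224 -0.00040668] [-0.35035949 -1.20978319 -5.30542455]
0.01 [ 1.34545843e-04 -6.41045639e-05  2.47651618e-05] [ 0.97716873 -1.87862699 -6.35861784]
0.015 [ 1.01483308e-05 -5.13401797e-05 -4.77269430e-05] [ 0.93598988 -2.24159321 -7.62436632]
0.019 [ 8.95755043e-06 -4.80768804e-05 -4.28321512e-05] [-0.23636373 -2.53435672 -7.59018445]
11.55 0.0974050618282559
```

View pics/w3.png

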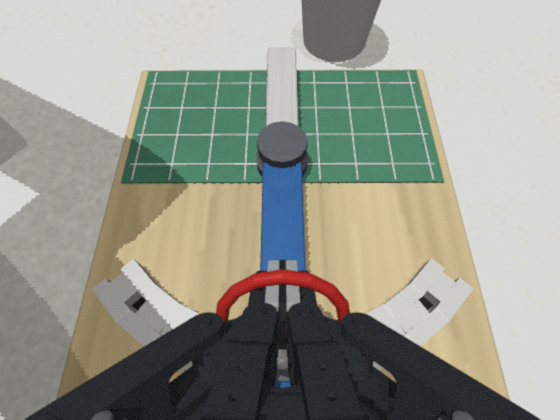

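The ring is lifted: the force follows the spring (about 7.6 N down, so ~18 mm up), and the arm is still in the middle. Now I swing to the yellow side.

```bash
python3 - <<'E'
from rob import *
z=.0974+.021
for th in np.linspace(0,-.3491,9):
    p,r=pose(th=th,along=.032); p[2]=z
    move_l(p,feed=.03,rotation=r)
    f=observe()["ft_force"]; print(round(th,3),f.round(1))
hold(.4); o=observe(); print(o["time_s"],o["eef_pos"]-p,o["ft_force"])
snap("wrist","w4"); snap("top","t4"); snap("scene","s4")
E
```

```text
0.0 [-0.2 -2.2 -7.3]
-0.044 [ 0.  -1.5 -7.8]
-0.087 [-0.5 -2.6 -8.1]
-0.131 [-0.1 -2.7 -9.1]
-0.175 [ 0.2 -2.8 -8.2]
-0.218 [-1.1 -3.3 -7.8]
-0.262 [-1.1 -3.1 -7.2]
-0.305 [-0.3 -4.4 -8.2]
-0.349 [-1.2 -4.8 -8.2]
15.0333 [ 9.75204792e-05 -4.24872874e-05 -2.52461091e-05] [-1.13877414 -3.55866566 -8.01928042]
```

View pics/w4.png

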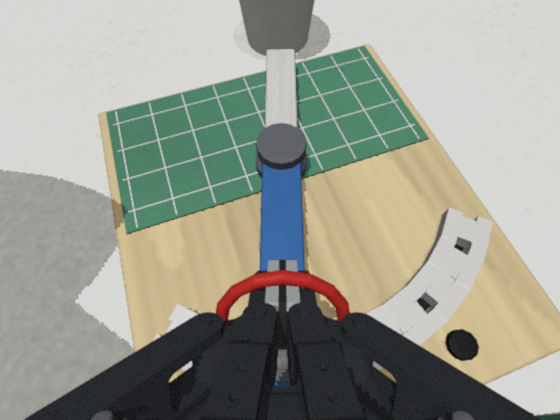

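The arm has followed: knob, blue arm and ring are all at column ~282, as before the swing, and the mat has turned about 20°. I check the angle numerically before lowering.

```bash
python3 - <<'E'
from rob import *
A=[]
for n in ("w1","w3","w4"):
    im,d,K,T=load(n); h,s,v=cv2.split(cv2.cvtColor(im,cv2.COLOR_RGB2HSV))
    m=(h>105)&(h<128)&(s>120)&(v>50); m[260:]=0; m[:,:255]=0; m[:,312:]=0
    # centreline of the blue arm, rowwise, mapped to its top plane
    P=[]
    for r in range(165,260):
        c=np.nonzero(m[r])[0]
        if len(c)>15: P.append(plane(((c.min()+c.max())/2,r),K,T,.040)[:2])
    P=np.array(P); dv=cv2.fitLine(P.astype(np.float32),cv2.DIST_HUBER,0,1e-6,1e-6).ravel()[:2]; dv*=np.sign(dv[1])
    k=P.mean(0); A.append(np.arctan2(dv[1],dv[0])); rel=piv-k
    print(n,len(P),"line rad",A[-1].round(4),"bearing to piv",np.arctan2(rel[1],rel[0]).round(4),"dist of piv from line",(rel[0]*dv[1]-rel[1]*dv[0]).round(4))
print("A0",A0,"swing",A[2]-A[1])
E
```

```text
w1 55 line rad 1.8074 bearing to piv 1.8067 dist of piv from line 0.0001
w3 95 line rad 1.8123 bearing to piv 1.8103 dist of piv from line 0.0001
w4 93 line rad 1.4677 bearing to piv 1.4592 dist of piv from line 0.0005
A0 1.8081611050661253 swing -0.34452832
```

The swing measured -0.345 rad against -0.349 wanted, under 1 mm off at the hole. Lowering now.

```bash
python3 - <<'E'
from rob import *
p,r=pose(th=-.3491,along=.032)
for z in (.1074,.1024,.0984,.0954,.0904):
    p[2]=z; move_l(p,feed=.02); hold(.15); o=observe(); print(z,o["ft_force"].round(1))
hold(.3); o=observe(); print(o["time_s"]); snap("wrist","w5")
im,d,K,T=load("w5"); h,s,v=cv2.split(cv2.cvtColor(im,cv2.COLOR_RGB2HSV))
for n in ("w4","w5"):
    im,d,K,T=load(n); h,s,v=cv2.split(cv2.cvtColor(im,cv2.COLOR_RGB2HSV))
    C=cloud(((h<6)|(h>174))&(s>120)&(v>60),d,K,T); C=C[(abs(C[:,0]-.535)<.06)&(C[:,2]>.06)]; print(n,len(C),"ring top z",np.percentile(C[:,2],[50,90,98]))
E
```

```text
0.1074 [-0.7 -4.7 -5.4]
0.1024 [-1.2 -4.3 -5.9]
0.0984 [-2.1 -4.6 -3.2]
0.0954 [-0.4 -0.8  0.8]
0.0904 [0.3 0.2 0.2]
18.3833
w4 2136 ring top z [0.14582791 0.14963014 0.15073994]
w5 2381 ring top z [0.12593441 0.12989082 0.13098965]
```

View pics/w5.png

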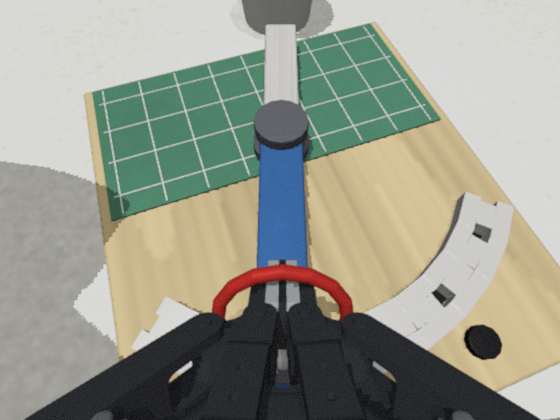

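The ring dropped 20 mm, its top is back at 131 mm (starting value ~130-131), and the force is zero. I withdraw along the finger axis.

```bash
python3 - <<'E'
from rob import *
th=-.3491
p,r=pose(th=th,along=.032); p[2]+=.005; move_l(p,feed=.03); print(observe()["ft_force"].round(1))
q,_=pose(th=th,along=-.11); q[2]+=.005; print("hit",move_l(q,feed=.06,max_force=8)); hold(.3); o=observe(); print(o["eef_pos"]-q,o["ft_force"].round(1),o["time_s"])
snap("wrist","w6"); snap("top","t6")
im,d,K,T=load("w6"); h,s,v=cv2.split(cv2.cvtColor(im,cv2.COLOR_RGB2HSV))
C=cloud(((h<6)|(h>174))&(s>120)&(v>60),d,K,T); C=C[(abs(C[:,0]-.535)<.06)&(C[:,2]>.06)&(C[:,1]>-.05)]
rc=(C.min(0)+C.max(0))/2; print("ring mid",rc,"z max",np.percentile(C[:,2],98),"expected",pose(th=th)[0])
E
```

```text
[-0.6  0.1  0.2]
hit False
[ 5.51009610e-06  3.92236730e-05 -8.51006022e-06] [-0.1 -0.  -0.9] 21.6
ring mid [0.53780624 0.00769497 0.0958478 ] z max 0.13006459034725293 expected [0.53760555 0.0077728  0.102     ]
```

View pics/w6.png

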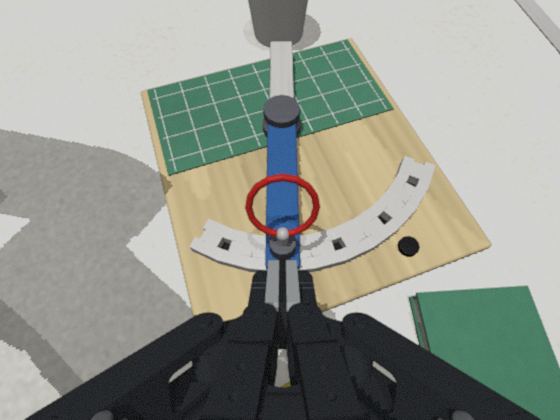

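The arm covers the second hole, with one free hole on its left and three on its right. The ring is clear of the fingers, and its position and height match the expected values. Handing in.

```bash
python3 -c "
from plant import *
job_done()"
```

```text
the job is handed in; nothing more can be done
```

The blue arm is set to the hole beside the yellow marker with the pin home, and the job is handed in; no verdict is reported.

- **What I did:** I hooked the shut fingers through the red ring and lifted the pin about 20 mm. I then swung the arm 20° clockwise (seen from above), let the pin down and took the fingers out along their own axis.
- **Pin and arm:**
  - The swing measured -0.345 rad from the camera, against -0.349 wanted.
  - The ring centre is within about 0.3 mm horizontally of where it should be.
  - The ring's top is back at its starting height (about 130 mm), and the force went to zero once the pin was home.
- **Robot:** The fingers are clear of everything, with under 1 N on the tool. The clock stood at 21.6 s.
- **Contact and objects:** The only contact I felt was with the ring. I did not separately re-measure the tub, book and knife at the end.
- **What went less smoothly:** The first hook was too shallow, so I pushed the fingers in further before lifting. One yellow-marker reading from the wrist camera was a few mm off because of shadow, so I used the top-view positions, which agreed with the ring.

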